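Slide rack off its drip hook and into the staining dish

TASK

Lift the rectangular slide rack up and off its drip hook and lower it gently into the open rectangular staining dish, so that it stands flat and upright on the dish's floor. Leave the round basket hanging on its own hook.

Things in the scene. Friction and masses are not known exactly. Their poses are not given: they have to be found in the camera images.
- rack: Steel slide rack, 0.25 kg, slides fixed in it. Origin: centre of underside, 45 mm above the table while hung. Tray 56 (x) by 86 (y) by 40 mm high; bail in the y-z plane: uprights at y = +-38 mm, top bar with underside 120 mm up. The bar hangs on a fixed horizontal 8 mm wire along the rack's x: post 64 mm to its +x; 27 mm to its -x the end turns up 14 mm. To free: lift 25 to 60 mm, then draw 60 mm or more along -x.
- rack_grip (a point): Centre of the black grip block in the middle of the rack's top bar, 153 mm above the rack's origin; axes as the rack's. Block 14 mm (x) by 26 mm (y) by 50 mm high; the bar's upper face is 25 mm below this point. Grip from above across the 26 mm, fingers closing along the rack's y: on the -x side the hook's upturned end is in the way. The post ends below the block's underside.
- dish: Open grey rectangular dish, fixed to the table. Origin: centre of its underside, on the table; z up, y along its long side. Outside 94 mm (x) by 122 mm (y) by 50 mm high; walls and floor 5 mm thick, inside 84 by 112 mm. The rack fits only with its long side along the dish's long side, either way round, with about 13 mm to spare on every side.
- basket: Bystander, to be left alone: a round steel wire basket, 68 mm across and 40 mm high, origin at the centre of its underside. It has the same kind of bail and grip block (top 178 mm above its origin) and hangs on a second drip stand of the same kind.

How it is judged:
By the outcome, as a careful person would: the job done as asked, in the order asked, and still so for the second after the job is handed in, with the robot touching nothing.
It also fails if it takes over 42 s, if anything falls off the work surface, if the arm or the gripper's body presses on something with over 40 N, if the wrist force passes 120 N, or if a joint passes its speed limit or range.

ROBOT

A 6-joint arm with a two-finger parallel gripper is mounted at the origin on the work surface. World frame = base frame: x ahead of the robot, y to its left, z up, the work surface at z = 0. Lengths are in m, angles in rad, forces in N, time in s.
With the tool pointing down it reaches from about 0.275 to 0.725 m from the base axis. Payload 15.9 kg.
Tool frame: the origin (TCP) lies at the very end of the fingers, on their centre line; the grasp point (between the pads) lies 19 mm behind it; z points along the fingers, y is the line along which they close (so a half turn about z gives the same grasp; the last joint's range is limited). The gripper opens to 85 mm and grips with 20 to 120 N. Pads are 22 mm wide; open, the fingers measure 114 mm over their backs; the gripper's body (76 mm by 85 mm) begins 54 mm behind the grasp point. The pads swing forward as they close: fully open they stand 13 mm farther back than shut.
Start: joints at [1.128, 0.213, -0.034, 1.323, 0, 1.571], TCP at [0.214, 0.452, 0.231] pointing down, gripper open.
Joint ranges: [-2.98, 2.98], [-0.74, 1.72], [-1.14, 1.35], [-2.1, 2.04], [-1.57, 1.44], [-3.14, 3.14]. Speed limits (rad/s): [1.89, 1.89, 2.39, 2.57, 3.14, 3.14].

INTERFACE

Orientations are given as a unit quaternion [w, x, y, z].
In Python, from station import r, eoat, inverse_kinematics, imaging, ticket, status gives the robot as it stands. The module is installed in compiled form; this text tells all that it offers. Calls block until the motion is done:
- r.goto(position, orientation): joint-space move of the TCP to a pose.
- r.move_linear(position, rotation=None, vel=0.15): straight line of the TCP; rotation=None keeps the orientation; vel is the mean speed in m/s.
- r.move_j(angles): joint-space move.
- eoat.gripper_open() and eoat.close_gripper(strength=None): open the fingers fully, or close them until they stop; strength is the grip in N (None keeps the last).
- r.dwell(seconds).
- inverse_kinematics(position, orientation): joint angles nearest the present ones, or None.
- imaging.get_image(name): name is "scene" or "top"; returns a dict with "color" (384x512x3 uint8, red, green, blue), "fx", "fy", "cx", "cy" (pixels), "distortion" ([k1, k2, p1, p2, k3] as OpenCV has them; the pictures are not rectified), "R" (3x3) and "t" (3): a world point X has camera coordinates R X + t. Camera axes: x right, y down, z forward; pixel columns grow to the right and rows downward; lengths in m; the calibration is good to about 2 mm. A picture is of the moment at which its call begins. There is no depth.
A pose or a line that the arm cannot do raises r.PlanningError and nothing moves.
- ticket.job_done(): hands the job in; it is judged then, once.
Trained networks look in the newest picture that a camera, given by its name, has taken for a name from the list of things; names that differ only in an ending like _2 or _b are one class to them, and where a whole thing is asked for, a point or a joint stands for the part that bears it (a point fixed in the world has none). Each returns a list of dicts, best first, with "conf" (0 to 1); they miss things now and then, are a little off and sometimes report something else, mostly with a low value. They report only what shows in the picture. A call takes as long as a camera call.
- imaging.search_frame(camera, name): "centre" ([x, y, z] in m, in the coordinates of the camera as it stood for that picture, good to about 4 mm: the middle of the surface that is visible of it).
Readings, each from a call of its own:
- status.get_clock(): time.
- status.get_joint_pos(): joint angles.
- status.get_joint_vel(): joint speeds.
- status.get_tau(): joint torques, N m.
- status.get_tcp_pos(): TCP position.
- status.get_orientation(): TCP orientation.
- status.get_contact_force(): force on the tool from outside, world axes, zero at the start.
- status.get_moment(): the same for the moment, N m.
- status.get_gripper_width(): finger opening in m.
- status.get_gripper_force(): force on a finger pad.
Only numpy, scipy, OpenCV 4.12 (cv2) and the standard library are available. Lean on these libraries where they do the work, as an engineer would, in place of code of your own. Each camera call takes 0.05 s, during which the arm holds its last target. There are 200 camera calls.

## Working session

There is one attempt and no reset: what is moved stays moved. The work goes in short steps, each a Python script; the robot and the scene stay as the last script left them, time stands still between calls to the robot, and variables do not carry over. Pictures are saved under pics/ and viewed, at most 10 in all, crops included, and the job is handed in when it is done.

```bash
mkdir -p pics; cat > h.py <<'E'
import numpy as np, cv2
from station import r, eoat, inverse_kinematics, imaging, ticket, status
def snap(c,fn=None):
    im=imaging.get_image(c)
    if fn: cv2.imwrite('pics/'+fn,im['color'][:,:,::-1])
    return im
def K(im): return np.array([[im['fx'],0,im['cx']],[0,im['fy'],im['cy']],[0,0,1]]),np.array(im['distortion'])
def proj(im,X):
    k,d=K(im); R=np.array(im['R'])
    return cv2.projectPoints(np.atleast_2d(np.array(X,float)),cv2.Rodrigues(R)[0],np.array(im['t'],float),k,d)[0][:,0]
def onplane(im,uv,z):
    k,d=K(im); R=np.array(im['R']);t=np.array(im['t'])
    p=cv2.undistortPoints(np.array(uv,float).reshape(-1,1,2),k,d)[:,0]
    rays=np.c_[p,np.ones(len(p))]@R; c=-R.T@t
    return c+rays*((z-c[2])/rays[:,2])[:,None]
def find(im,c,n):
    R=np.array(im['R']);t=np.array(im['t'])
    return [(round(d['conf'],2),np.round(R.T@(np.array(d['centre'])-t),4)) for d in imaging.search_frame(c,n)]
E
python3 - <<'E'
from h import *
for c in ('scene','top'):
    im=snap(c,c+'0.png'); print(c,'cam',-np.array(im['R']).T@im['t'])
    for n in ('rack','rack_grip','dish','basket'):
        f=find(im,c,n); print(n,f,[proj(im,x[1]).round() for x in f])
print(status.get_clock(),status.get_orientation())
E
```

```text
scene cam [1.01675077 0.64336001 0.77378538]
rack [(0.96, array([0.5441, 0.2747, 0.0825]))] [array([[338., 283.]])]
rack_grip [(0.79, array([0.5432, 0.2774, 0.0804]))] [array([[340., 285.]])]
dish [(0.77, array([ 0.5448, -0.0182,  0.0294]))] [array([[255., 226.]])]
basket [(0.85, array([ 0.5326, -0.2581,  0.0855]))] [array([[208., 165.]])]
top cam [0.40078155 0.01705968 0.89522508]
rack [(0.56, array([0.5322, 0.2616, 0.0776]))] [array([[129., 190.]])]
rack_grip [(0.65, array([0.5377, 0.2627, 0.0785]))] [array([[128., 188.]])]
dish [(0.87, array([ 0.5527, -0.0156,  0.0068])), (0.37, array([0.5331, 0.2643, 0.0752]))] [array([[254., 185.]]), array([[128., 190.]])]
basket [(0.58, array([ 0.5301, -0.2644,  0.0641]))] [array([[365., 190.]])]
0.5 [-1.78190138e-06  2.19583236e-01  9.75593769e-01 -1.45137150e-05]
```

View pics/scene0.png

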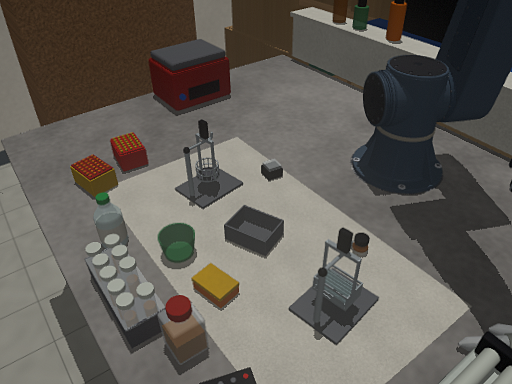

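View pics/top0.png

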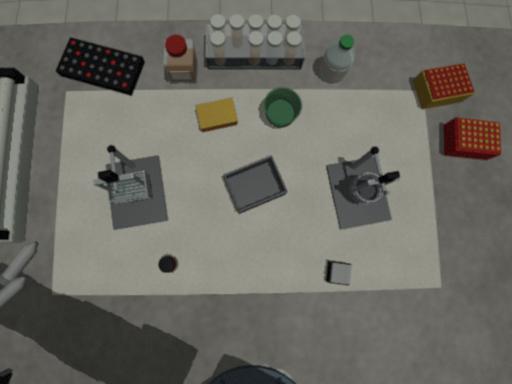

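The scene view shows the rack on its stand (block ~(344,240), post top (321,272)), the dish at (254,230) and the basket at (205,160). The top view shows the rack's block at (108,176), post top (112,150), dish at (255,185) and a small bottle at (168,263). I'll zoom in next.

```bash
python3 - <<'E'
import cv2,numpy as np
s=cv2.imread('pics/scene0.png');t=cv2.imread('pics/top0.png')
f=lambda a,y,x,h,w,k:cv2.resize(a[y:y+h,x:x+w],None,fx=k,fy=k,interpolation=cv2.INTER_CUBIC)
a=f(t,140,85,100,100,5); b=f(t,145,210,80,80,5)
cv2.imwrite('pics/c1.png',cv2.convertScaleAbs(f(s,220,285,120,100,5),alpha=1.6))
c=np.zeros((500,800,3),np.uint8); c[:,:400]=f(t,140,85,100,80,5); c[:400,400:]=b
cv2.imwrite('pics/c2.png',cv2.convertScaleAbs(c,alpha=1.6))
E
```

```text
(no output)
```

View pics/c1.png

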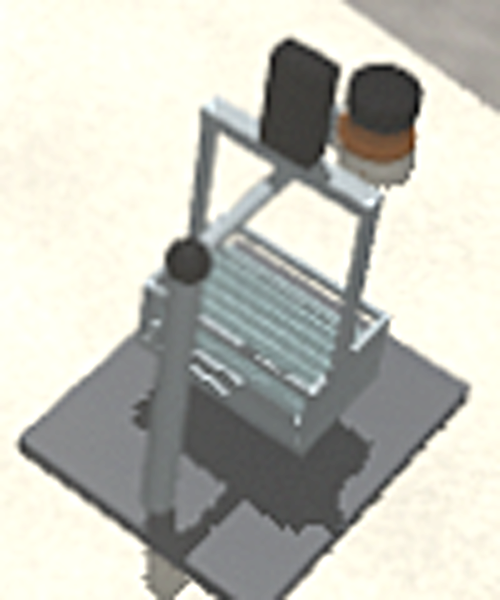

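View pics/c2.png

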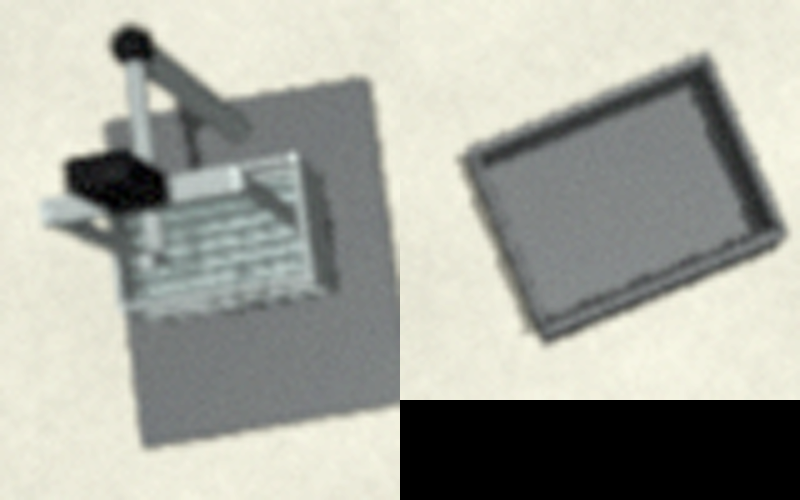

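The crops give clear corners. The scene crop shows bar ends at (210,105) and (375,203), post top at (187,258) and tray corners. The top crop shows the dish's rim corners and the bar ends at (42,212) and (243,180). I'll fit x, y and yaw to these and overlay the wireframes.

```bash
cat > fit.py <<'E'
from h import *
from scipy.optimize import least_squares
T=snap('top');S=snap('scene')
def tf(p,P,z): c,s=np.cos(p[2]),np.sin(p[2]); return np.array(P)@np.array([[c,s,0],[-s,c,0],[0,0,1]])+[p[0],p[1],z]
t2=lambda a,o:np.array(a)/5+o-0.4
def fit(sets,p0,z):
    f=lambda p:np.concatenate([(proj(im,tf(p,P,z))-uv).ravel() for im,P,uv in sets])
    s=least_squares(f,p0,loss='soft_l1'); return s.x,f(s.x).reshape(-1,2).round(1).tolist()
a,b,h=.028,.043,.04
rack=[(T,[[0,.041,.128],[0,-.041,.128],[a,-b,h],[-a,b,h],[.064,0,.12]][:4],t2([[42,212],[243,180],[298,152],[122,310]],[85,140])),
 (S,[[0,-.041,.128],[0,.041,.128],[a,-b,h],[a,b,h],[-a,b,h],[a,b,0],[0,0,.178]],t2([[213,108],[375,203],[145,287],[298,400],[388,315],[303,452],[305,55]],[285,220]))]
pr,er=fit(rack,[.535,.265,0.1],.045); print('rack',pr,er)
pd,ed=fit([(T,[[.047,.061,.05],[.047,-.061,.05],[-.047,-.061,.05],[-.047,.061,.05]],t2([[462,157],[707,55],[784,233],[543,332]],[130,145]))],[.55,-.016,.3],0); print('dish',pd,ed)
def box(x,y,z0,z1):
    c=[[x,y],[-x,y],[-x,-y],[x,-y],[x,y]]
    v=lambda z:[[*q,z] for q in c]
    return [v(z0),v(z1)]
lines=[tf(pr,l,.045) for l in box(a,b,0,h)+box(.007,.013,.128,.178)+[[[0,.038,0.04],[0,.038,.128],[0,-.038,.128],[0,-.038,.04]],[[.064,0,.1],[-.027,0,.116],[-.027,0,.134]][0:0] or [[.064,0,.116],[-.027,0,.116],[-.027,0,.13]]]]+[tf(pd,l,0) for l in box(.047,.061,0,.05)+box(.042,.056,.005,.05)]
out=[]
for im,(x,y,w) in ((T,(85,135,210)),(S,(205,190,190))):
    k=4 if im is T else 4
    g=cv2.resize(im['color'][y:y+(80 if im is T else 155),x:x+w,::-1],None,fx=k,fy=k,interpolation=cv2.INTER_CUBIC)
    g=cv2.convertScaleAbs(g,alpha=1.4)
    for l in lines: cv2.polylines(g,[((proj(im,l)-[x,y]+.5)*k).round().astype(int)],False,(0,0,255),1)
    out.append(g)
cv2.imwrite('pics/o1.png',out[0]);cv2.imwrite('pics/o2.png',out[1])
# post top triangulated
k,d=K(T); P=[]
us=[]
for im,uv in ((T,t2([131,43],[85,140])),(S,t2([187,258],[285,220]))):
    k,d=K(im);us.append(cv2.undistortPoints(uv.reshape(1,1,2),k,d).reshape(2,1));P.append(np.c_[im['R'],im['t']])
X=cv2.triangulatePoints(P[0],P[1],us[0],us[1]);X=X[:3,0]/X[3];print('post',X,'expect',tf(pr,[[.064,0,0]],0))
E
python3 fit.py
```

```text
rack [0.53991277 0.26653843 0.15902972] [[-1.4, 0.1], [-0.1, -0.5], [-0.4, 0.4], [-1.3, 0.4], [-1.8, -1.8], [0.2, -0.1], [-0.9, -1.2], [2.2, -1.1], [0.0, 0.1], [-1.2, 0.7], [-0.4, 0.1]]
dish [ 0.54956022 -0.01467534  0.39525137] [[-0.2, -1.0], [-0.3, -0.9], [1.0, 0.5], [-0.2, 1.9]]
post [0.60323884 0.27694305 0.16270722] expect [[0.60310518 0.27667349 0.        ]]
```

View pics/o1.png

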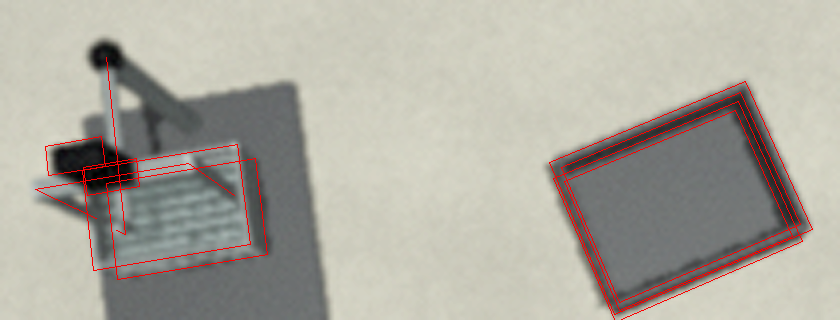

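View pics/o2.png

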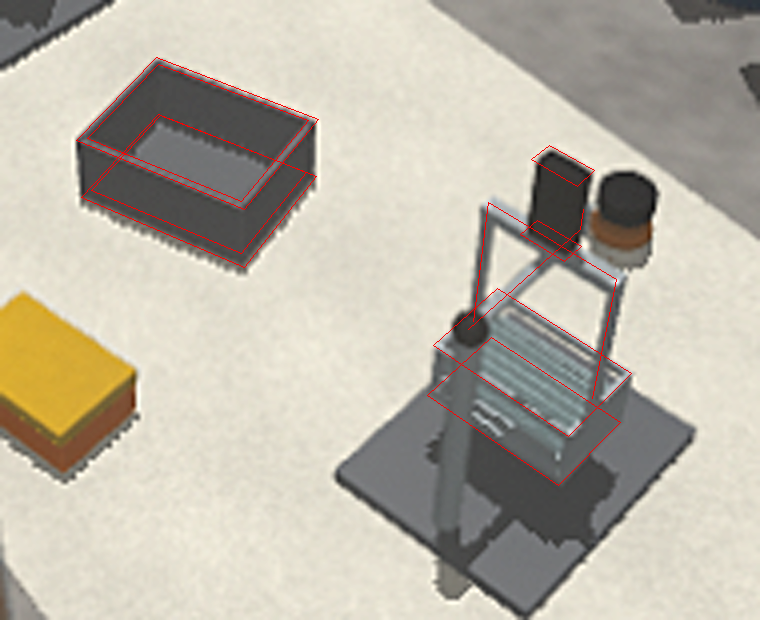

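Both overlays lie within about 1–2 px: dish rim corners (157,60) and (317,121) match, while the rack's bar end at (625,280) sits slightly right of the model. I'll check the yaw against the base plate's edges, then check that the path can be reached.

```bash
cat > plan.py <<'E'
from h import *
from scipy.spatial.transform import Rotation as Ro
def q(yaw):  # tool down, tool y along rotated world y
    x=Ro.from_euler('z',yaw)*Ro.from_euler('x',np.pi); a=x.as_quat(); return np.r_[a[3],a[:3]]
E
python3 - <<'E'
from plan import *
T=snap('top');S=snap('scene')
A=onplane(T,np.array([[105,122],[368,78],[145,447]])/5+[85,140]-.4,.008)
B=onplane(S,np.array([[337,473],[527,612],[693,432]])/4+[205,190]-.4,.008)
ang=lambda v:np.arctan2(v[1],v[0])
print('top',ang(A[0]-A[1])-np.pi/2,ang(A[0]-A[2]),'scene',ang(B[1]-B[0])-np.pi/2,ang(B[1]-B[2]))
print(np.linalg.norm(A[0]-A[1]),np.linalg.norm(B[1]-B[0]),np.linalg.norm(B[1]-B[2]))
for yaw in (.14,.14+np.pi,.14-np.pi):
  for z in (.35,.19): print(yaw,z,inverse_kinematics([.54,.2665,z],q(yaw)))
for yaw in (.395,.395+np.pi,.395-np.pi): print(yaw,inverse_kinematics([.55,-.015,.3],q(yaw)))
E
```

```text
top 0.15967097343776504 0.16908590439195692 scene 0.17000935308926324 0.16457604272177512
0.12829744995078718 0.12628293243961405 0.15551599001099642
0.14 0.35 [ 0.45844899  0.48359949  0.65280083  1.73999767  0.         -2.82314366]
0.14 0.19 [ 0.45844899  0.43652576  0.17233838  1.30660895  0.         -2.82314366]
3.2815926535897932 0.35 [0.45844899 0.48359949 0.65280083 1.73999767 0.         0.31844899]
3.2815926535897932 0.19 [0.45844899 0.43652576 0.17233838 1.30660895 0.         0.31844899]
-3.001592653589793 0.35 [0.45844899 0.48359949 0.65280083 1.73999767 0.         0.31844899]
-3.001592653589793 0.19 [0.45844899 0.43652576 0.17233838 1.30660895 0.         0.31844899]
0.395 [-0.02726597  0.32448048  0.28607449  1.53239033  0.          2.71932669]
3.536592653589793 [-0.02726597  0.32448048  0.28607449  1.53239033  0.         -0.42226597]
-2.746592653589793 [-0.02726597  0.32448048  0.28607449  1.53239033  0.         -0.42226597]
```

```bash
cat >> plan.py <<'E'
YR,YD=.165+np.pi,.395+np.pi
G=np.array([.540,.2665]); D=np.array([.5496,-.0147])
E
python3 - <<'E'
from plan import *
T=snap('top');S=snap('scene')
us=[];P=[]
for im,uv in ((T,[167.5,263]),(S,[361,238])):
    k,d=K(im);us.append(cv2.undistortPoints(np.array(uv,float).reshape(1,1,2),k,d).reshape(2,1));P.append(np.c_[im['R'],im['t']])
X=cv2.triangulatePoints(P[0],P[1],us[0],us[1]);print('bottle cap',X[:3,0]/X[3])
p=status.get_tcp_pos(); r.move_linear([p[0],p[1],.31],vel=.2)
r.goto([*G,.30],q(YR)); r.move_linear([*G,.183],vel=.12)
print(status.get_contact_force())
eoat.close_gripper(strength=50); r.dwell(.2)
print(status.get_gripper_width(),status.get_gripper_force(),status.get_contact_force(),status.get_moment(),status.get_tcp_pos(),status.get_clock())
snap('scene','g.png')
E
```

```text
bottle cap [0.37212353 0.18258592 0.04078058]
[-0.20075146  0.16432535 -0.5153938 ]
0.025546947637151943 50.05204975605011 [ 0.23535935 -0.42041737  3.70575619] [-0.03051019  0.09030283  0.00683757] [0.54010257 0.26652357 0.18315683] 4.6417
```

View pics/g.png

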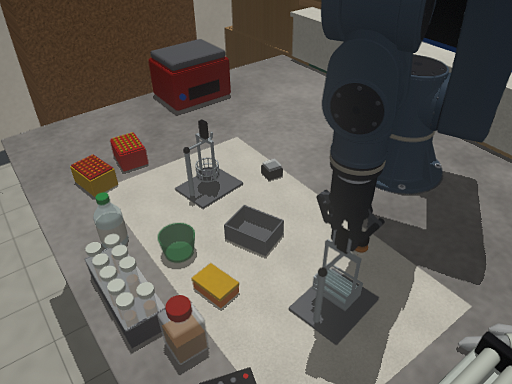

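The picture shows the block held between the fingers at about (347,235), with the rack still on its hook. The width of 25.5 mm confirms the grip, so I'll lift it and draw it off.

```bash
python3 - <<'E'
from plan import *
def rep(s): print(s,np.round(status.get_contact_force(),1),np.round(status.get_moment(),2),round(status.get_gripper_width(),4),round(status.get_clock(),2))
z=.183
r.move_linear([*G,z+.042],vel=.08); rep('lift')
u=np.array([np.cos(.165),np.sin(.165)])
A=G-u*.085
r.move_linear([*A,z+.042],vel=.08); rep('draw')
r.move_linear([*A,z+.09],vel=.12)
r.goto([*D,z+.09],q(YD)); r.dwell(.4); rep('over dish')
T=snap('top'); cv2.imwrite('pics/d1.png',cv2.resize(T['color'][:,:,::-1][110:260,170:330],None,fx=4,fy=4))
S=snap('scene'); cv2.imwrite('pics/d2.png',cv2.resize(S['color'][:,:,::-1][120:270,180:330],None,fx=4,fy=4))
print(find(S,'scene','rack'),status.get_tcp_pos())
E
```

```text
lift [-0.7 -0.6 -2.2] [-0.01  0.05 -0.03] 0.0252 5.37
draw [-0.1  0.7 -2. ] [-0.03 -0.03  0.02] 0.0257 6.58
over dish [-0.7  0.5 -2.1] [0.01 0.03 0.05] 0.0253 8.62
[(0.66, array([ 0.5549, -0.0095,  0.1678]))] [ 0.54959849 -0.0145772   0.27301728]
```

View pics/d2.png

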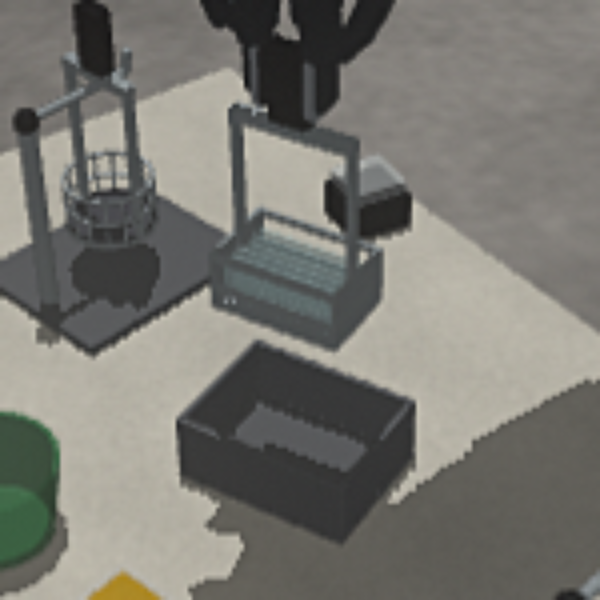

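The rack hangs free and upright above the dish, with tray bottom corners at crop (213,305), (335,350) and (380,303) and the dish rim below. I'll compute its in-hand pose from these corners before lowering.

```bash
python3 - <<'E'
from plan import *
S=snap('scene')
f=lambda a:np.array(a)/4+[180,120]-.375
B=onplane(S,f([[212,306],[335,350],[381,304]]),.135)
v=B[1]-B[0];w=B[1]-B[2]
print('yaw',np.arctan2(v[1],v[0])-np.pi/2,np.arctan2(w[1],w[0]),np.linalg.norm(v),np.linalg.norm(w),'ctr',(B[0]+B[2])/2)
C=onplane(S,f([[178,424],[343,484],[415,403],[259,343]]),.05)
v=C[1]-C[0];w=C[1]-C[2]
print('dish',np.arctan2(v[1],v[0])-np.pi/2,np.arctan2(w[1],w[0]),C.mean(0),np.linalg.norm(v),np.linalg.norm(w))
E
```

```text
yaw 0.41208710921493474 0.35024874597191 0.08459940873862047 0.05100872337112139 ctr [ 0.54991223 -0.01276574  0.135     ]
dish 0.44451276067999723 0.3609128288979241 [ 0.550933   -0.01201283  0.05      ] 0.11613773000999805 0.08620212527701622
```

```bash
python3 - <<'E'
from plan import *
D=np.array([.550,-.0140]); 
r.move_linear([*D,.153],vel=.08); r.dwell(.2)
f0=status.get_contact_force()[2]; print(f0, status.get_contact_force())
z=.153
while z>.137:
    z-=.001; r.move_linear([*D,z],vel=.02); r.dwell(.05); fz=status.get_contact_force()[2]
    if fz-f0>3: break
print('contact',z,status.get_contact_force(),status.get_moment(),status.get_clock())
S=snap('scene'); cv2.imwrite('pics/e1.png',cv2.resize(S['color'][:,:,::-1][150:270,180:330],None,fx=4,fy=4))
E
```

```text
-2.6989621056423085 [ 0.99654483  0.20851332 -2.69896211]
contact 0.143 [-0.2620801   1.93550374  5.05758917] [ 0.30029259 -0.00839262 -0.0013945 ] 13.6667
```

View pics/e1.png

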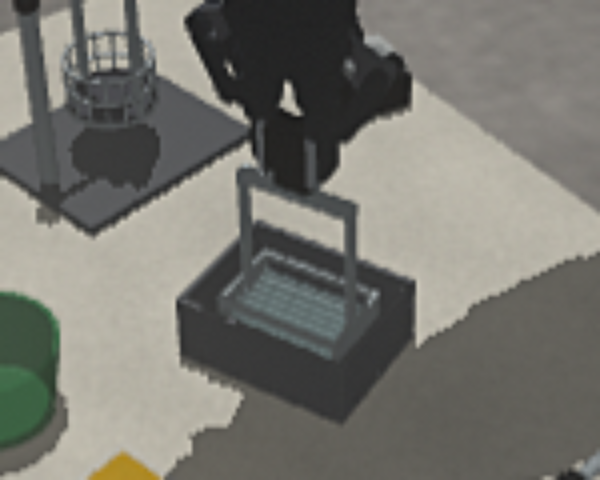

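Contact came at exactly the expected height (TCP 0.143), and the picture shows the rack seated centrally inside the rim (about (300,300)). Next I'll release it and retreat.

```bash
python3 - <<'E'
from plan import *
eoat.gripper_open(); r.dwell(.3); p=status.get_tcp_pos()
r.move_linear([p[0],p[1],.32],vel=.12); r.dwell(.5)
print(status.get_contact_force(),status.get_gripper_width(),status.get_clock())
S=snap('scene'); cv2.imwrite('pics/f1.png',cv2.resize(S['color'][:,:,::-1][100:270,150:350],None,fx=3,fy=3))
E
```

```text
[ 0.1147385  -0.71521188  0.28066144] 0.08544120743441905 16.7583
```

View pics/f1.png

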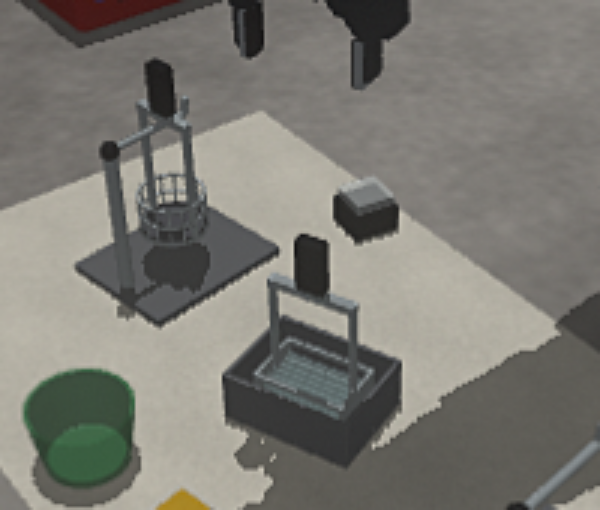

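The rack stands upright in the dish at about (313,370), the basket still hangs at (172,210), and the gripper is clear.

```bash
python3 -c "
from station import ticket; print(ticket.job_done())"
```

```text
the job is handed in; nothing more can be done
None
```

The slide rack is off its hook and standing upright on the dish's floor, the basket was left hanging untouched, and the job was handed in at about 17 s on the robot's clock.

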